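# Pin the link into the fork on the sloped assembly fixture

### The job

On the sloped fixture, slide the carriage along by its post until you feel it come up against its stop, so that the eye of the lug stands in the fork in line with the fork's holes. Then take the longer of the two headed pins from the rack and push it through fork and lug until its head sits fully home on the fork, and finally swing the keeper over the head as far as it goes. Leave the shorter pin in the rack, and the wrench and the can where they are.

Things in the scene. Friction and masses are not known exactly. Their poses are not given: they have to be found in the camera images.
- fixture: Fixed metal fixture: base plate 130 x 250 x 12 mm on the bench (y -170 to +80 mm), legs, and a deck sloped 30 degrees facing the robot (low edge towards -x). Origin on the bench, right under the point where the fork's bore axis meets the deck, 85 mm up; y runs along the slide, x level to the uphill side.
- fork: Dark steel fork fixed on the deck, open to -y. Origin on the bore axis at the upper ear's upper face. z = bore axis, leaning 30 degrees from vertical to the robot side; x uphill; y along the slide. Two ears 44 x 44 x 10 mm (z -10..0 and -36..-26 mm) with through holes 13.5 mm wide on the z axis; solid web at y 22..60 mm. Free room below for the pin's end.
- carriage (a joint): Slide of the carriage with the lug along the fork's +y, m: 0 = fully out, 0.05 = against its stop, where the lug's eye is in line with the fork's holes. Stays where it is left; slides with about 2 N.
- lug_eye (a point): Centre of the upper rim of the eye in the steel lug (plate 36 x 36 x 12 mm, hole 14 mm) at the front of the carriage; at the stop it lies on the fork's bore axis at fork z = -12 mm.
- post_grip (a point): Point on the axis of the carriage's upright steel post (14 mm diameter, 40 mm tall, along the fork's z, so leaning 30 degrees), 23 mm above its foot and 17 mm below its top. It stands on a grey block 40 mm long in y, 75 mm behind (-y of) the lug's eye.
- keeper (a joint): Turn of the keeper about the fork's z axis, rad: 0 = open (arm points downhill, to the fork's -x), 1.571 = closed against its stop (arm points to the fork's -y, over the pin's head). Stays where it is left; turns with about 1.5 N at its peg.
- keeper_pivot (a point): Point on the keeper's pivot axis, at fork x = 0, y = +46 mm, z = +47.5 mm (level with keeper_peg).
- keeper_peg (a point): Point on the axis of the keeper's round peg (10 mm diameter, 25.5 mm tall, along the fork's z, 30 mm from the pivot axis), 23 mm above its foot and 2.5 mm below its top. The arm is a steel bar 58 x 14 x 6 mm; its underside is 18.5 mm above the fork's upper face, 2.5 mm above a seated pin's head.
- rack: Fixed grey plastic rack block 60 x 130 x 32 mm, origin under its centre, with two holes 13.5 mm wide and 26 mm deep at y = -35 and +35 mm; a pin stands in each, head up.
- pin_long: The longer headed steel pin, upright in one hole of the rack. Origin at its foot, z up its axis. Shank 12 mm diameter, 50 mm long with a 4 mm chamfered foot, then a round head 21 mm diameter, 16 mm tall (z 50..66 mm). In the rack its head's underside is 24 mm above the rack's top. Seated in the fork its foot is at fork z = -50 mm.
- pin_short: The shorter headed steel pin, in the other hole: shank 12 mm diameter and 34 mm long, same head (z 34..50 mm); its head's underside stands 8 mm above the rack's top. Origin at its foot. Not to be used.
- wrench: Steel wrench lying loose on the bench beyond the fixture (bystander), about 180 mm long; origin under its middle, length along x.
- can: Closed grey can, 60 mm diameter, 90 mm tall, standing loose (bystander); origin under its centre.
- stock_bin: Fixed open blue plastic bin 200 x 240 x 90 mm with spare parts (bystander); origin under its centre.

How it is judged:
By the outcome, as a careful person would: the job done as asked, in the order asked, and still so for the second after the job is handed in, with the robot touching nothing.
It also fails if it takes over 72 s, if anything falls off the work surface, if the arm or the gripper's body presses on something with over 40 N, if the wrist force passes 120 N, or if a joint passes its speed limit or range.

### The arm

A 6-joint arm with a two-finger parallel gripper is mounted at the origin on the work surface. World frame = base frame: x ahead of the robot, y to its left, z up, the work surface at z = 0. Lengths are in m, angles in rad, forces in N, time in s.
With the tool pointing down it reaches from about 0.3 to 1 m from the base axis. Payload 5.1 kg.
Tool frame: the origin (TCP) lies on the centre line of the jaws, within the pads' length; the fingertips stand 11 mm ahead of it and the grasp point (between the pads) lies 8 mm behind it (robot.tip_extent is the distance from the TCP to the fingertips, in m); y points along the fingers, z is the direction in which the jaws open and shut, and the axes are right-handed (so a half turn about y gives the same grasp; the last joint's range is limited). The gripper opens to 95 mm and grips with 3 to 60 N. Pads are 20 mm wide; open, the fingers measure 119 mm over their backs; the gripper's body (75 mm by 180 mm) begins 59 mm behind the grasp point.
Start: joints at [-1.38, 0.124, 1.65, -0, 1.367, -0.083], TCP at [0.176, -0.626, 0.226] pointing down, gripper open.
Joint ranges: [-2.61, 2.61], [-1.02, 2.33], [0.03, 2.71], [-1.35, 4.49], [0.32, 2.68], [-2.91, 2.91]. Speed limits (rad/s): [2.57, 2.57, 3.14, 3.14, 3.14, 3.14].

### API

Orientations are given as a unit quaternion [x, y, z, w].
In Python, from rig import robot gives the robot as it stands. The module is installed in compiled form; this text tells all that it offers. Calls block until the motion is done:
- robot.move_pose(position, orientation): joint-space move of the TCP to a pose.
- robot.movel(position, ori=None, vel=0.15, stop_force=None): straight line of the TCP; ori=None keeps the orientation; vel is the mean speed in m/s. With stop_force (N) it stops when the force on the tool has changed by that much, and returns True; else False.
- robot.move_j(angles): joint-space move.
- robot.let_go() and robot.grab(strength=None): open the fingers fully, or close them until they stop; strength is the grip in N (None keeps the last).
- robot.dwell(seconds).
- robot.inverse_kinematics(position, orientation): joint angles nearest the present ones, or None.
- robot.sense(): the state.
- robot.get_image(name): name is "side" or "top"; returns the picture (400x640x3 uint8, red, green, blue); there is no depth.
- robot.calibration(name): a dict with "fovy" (degrees; the focal length in pixels is half the picture's height over the tangent of half this angle, whatever the lens; pixels are square), "cx", "cy" (the principal point, pixels), "pose" (4x4, takes a point from camera to world coordinates). Camera axes: x right, y down, z forward; pixel columns grow to the right and rows downward; lengths in m; the calibration is good to about 2 mm. A picture is of the moment at which its call begins. calibration takes no time and is no camera call.
A pose or a line that the arm cannot do raises robot.IKError and nothing moves.
- robot.close_job(): hands the job in, once; it reports no verdict.
The state is a dict: "time_s": time; "joint_positions": joint angles; "joint_velocities": joint speeds; "joint_torque": joint torques, N m; "tcp_pos": TCP position; "tcp_rot": TCP orientation; "ft_force": force on the tool from outside, world axes, zero at the start; "wrist_torque": the same for the moment, N m; "opening": finger opening in m.
Only numpy, scipy, OpenCV 4.12 (cv2) and the standard library are available. Lean on these libraries where they do the work, as an engineer would, in place of code of your own. Each camera call takes 0.05 s, during which the arm holds its last target. There are 200 camera calls.

## Working session

There is one attempt and no reset: what is moved stays moved. The work goes in short steps, each a Python script; the robot and the scene stay as the last script left them, time stands still between calls to the robot, and variables do not carry over. Pictures are saved under pics/ and viewed, about 8 in all and at most 12, crops included, and the job is handed in when it is done.

```bash
mkdir -p pics; python3 - <<'E'
from rig import robot
import cv2,numpy as np
for n in("side","top"):
    im=robot.get_image(n); cv2.imwrite(f"pics/{n}0.png",im[:,:,::-1])
    c=robot.calibration(n); print(n,c["fovy"],c["cx"],c["cy"]);print(np.round(c["pose"],4))
print(robot.sense())
E
```

```text
side 52.277692552480815 320.125090265969 202.28641726133964
[[ 0.9757 -0.1391  0.1693  0.4534]
 [-0.2189 -0.588   0.7787 -0.7214]
 [-0.0088 -0.7968 -0.6042  0.7168]
 [ 0.      0.      0.      1.    ]]
top 47.40726029948842 311.8999453411879 194.0128729837495
[[ 8.0800e-02 -9.7410e-01  2.1120e-01  3.7430e-01]
 [-9.9670e-01 -7.8800e-02  1.7900e-02  6.5900e-02]
 [-8.0000e-04 -2.1200e-01 -9.7730e-01  1.4075e+00]
 [ 0.0000e+00  0.0000e+00  0.0000e+00  1.0000e+00]]
{'time_s': 0.1, 'joint_positions': array([-1.37959554e+00,  1.24412390e-01,  1.65153731e+00,  1.69615479e-06,
        1.36750931e+00, -8.25885371e-02]), 'joint_velocities': array([-1.11003217e-03, -1.75660787e-04, -1.61876423e-03, -2.75989957e-04,
        5.04532957e-05, -8.47380938e-05]), 'joint_torque': array([ 4.81462030e-04, -4.18881512e+01, -3.61097717e+01,  7.76618323e-02,
        4.61641036e-02, -6.67035101e-05]), 'tcp_pos': array([ 0.17562002, -0.62523928,  0.22452783]), 'tcp_rot': array([-0.09653216,  0.70115011, -0.69983227,  0.0964617 ]), 'ft_force': array([-0.17765922, -0.00213183,  0.55918807]), 'wrist_torque': array([0.01445162, 0.00275233, 0.03031041]), 'opening': 0.0953361927050734}
```

View pics/side0.png

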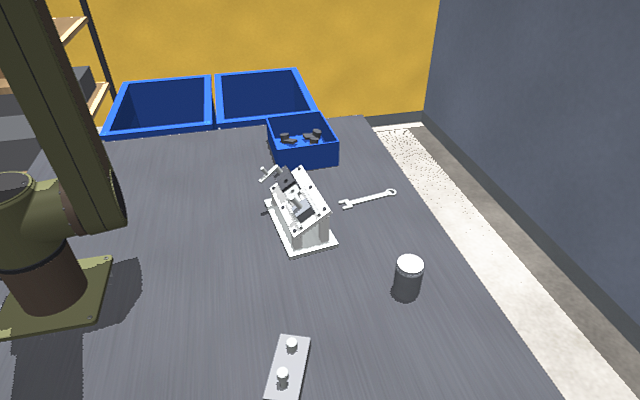

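View pics/top0.png

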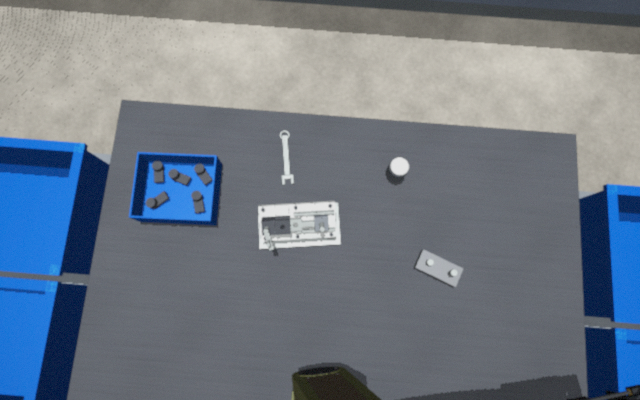

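The fixture is near (300,205) in side and (300,225) in top. The rack is near (290,365) in side and (439,268) in top. I'll make one enlarged montage of these areas.

```bash
python3 - <<'E'
import cv2,numpy as np
s=cv2.imread("pics/side0.png");t=cv2.imread("pics/top0.png")
def c(im,x,y,w,h,k):
    return cv2.resize(im[y:y+h,x:x+w],None,fx=k,fy=k,interpolation=cv2.INTER_CUBIC)
M=np.zeros((600,800,3),np.uint8)
def put(a,x,y): M[y:y+a.shape[0],x:x+a.shape[1]]=a
put(c(s,255,160,88,100,4.5),0,0)       # side fixture
put(c(t,252,196,94,58,4.2),400,0)
put(c(s,255,330,66,70,2),0,460)
put(c(t,410,244,60,46,6),400,300)
cv2.imwrite("pics/m0.png",M)
E
```

```text
(no output)
```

View pics/m0.png

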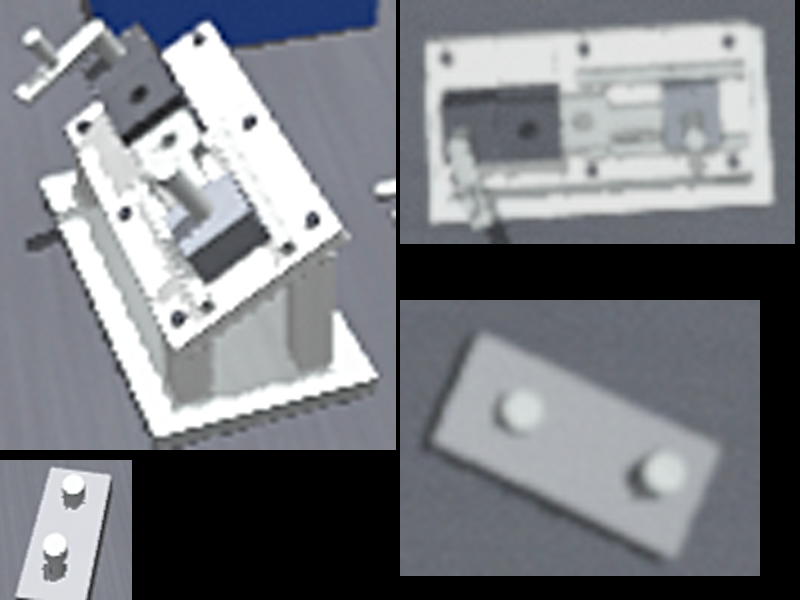

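```bash
cat > fit.py <<'E'
import numpy as np
from rig import robot
from scipy.optimize import least_squares
from scipy.spatial.transform import Rotation as R
C={n:robot.calibration(n) for n in("side","top")}
def proj(n,P,off=np.zeros(3)):
    c=C[n];T=c["pose"];p=(np.asarray(P)-T[:3,3]-off)@T[:3,:3]
    f=200/np.tan(np.radians(c["fovy"])/2)
    return np.array([c["cx"]+f*p[0]/p[2],c["cy"]+f*p[1]/p[2]])
S=lambda x,y:((x+.5)/4.5-.5+255,(y+.5)/4.5-.5+160)
T=lambda x,y:((x-399.5)/4.2-.5+252,(y+.5)/4.2-.5+196)
SR=lambda x,y:((x+.5)/2-.5+255,(y-459.5)/2-.5+330)
TR=lambda x,y:((x-399.5)/6-.5+410,(y-299.5)/6-.5+244)
sl=np.radians(30)
Rf=np.array([[np.cos(sl),0,-np.sin(sl)],[0,1,0],[np.sin(sl),0,np.cos(sl)]])
if __name__=="__main__":
    # name, cam, pixel, weight
    obs=[("hole","side",S(140,94),1),("hole","top",T(528,130),1),
     ("peg","side",S(36,38),.7),("peg","top",T(482,222),.3),
     ("lug","side",S(167,140),1),("lug","top",T(583,122),1),
     ("post","side",S(165,172),.7),("post","top",T(693,135),.5),
     ("b00","side",S(157,435),1),("b10","side",S(377,375),1),("b01","side",S(42,183),1),
     ("b11","top",T(427,40),1),("b10","top",T(762,25),1),("b00","top",T(775,203),1),("b01","top",T(430,222),1)]
    def model(q):
        x,y,yaw,d,s,k=q[:6]
        Rz=R.from_euler("z",yaw).as_matrix(); o=np.array([x,y,0])
        F=lambda p:o+Rz@(np.array([0,0,.085])+Rf@(np.array(p)+[0,0,d]))
        B=lambda a,b:o+Rz@np.array([q[6]+a*.065,b,.012])
        e=s-.05
        return dict(hole=F([0,0,0]),peg=F([-.03*np.cos(k),.046-.03*np.sin(k),.05]),lug=F([0,e,-.012]),
          post=F([0,e-.075,q[7]]),b00=B(-1,-.17),b10=B(1,-.17),b01=B(-1,.08),b11=B(1,.08))
    def res(q):
        m=model(q);offs={"side":q[8:11],"top":q[11:14]}
        return np.r_[np.ravel([w*(proj(c,m[n],offs[c])-p) for n,c,p,w in obs]),q[8:14]/.002]
    r=least_squares(res,np.r_[.5,.05,0,.04,.01,0,0,.02,np.zeros(6)],loss="soft_l1")
    print("x y yaw d s k bx posttop",np.round(r.x[:8],4),"off",np.round(r.x[8:]*1e3,1))
    m=model(r.x);offs={"side":r.x[8:11],"top":r.x[11:14]}
    for n,c,p,w in obs: print(n,c,np.round(p-proj(c,m[n],offs[c]),1))
    for n in m: print(n,np.round(m[n],4))
    # rack
    def rm(q):
        Rz=R.from_euler("z",q[2]).as_matrix();o=np.array([q[0],q[1],0])
        return dict(L=o+Rz@[0,-.035,.072],Sh=o+Rz@[0,.035,.056],**{f"c{a}{b}":o+Rz@[a*.03,b*.065,.032] for a in(-1,1) for b in(-1,1)})
    ob=[("L","side",SR(55,544)),("L","top",TR(664,472)),("Sh","side",SR(73,485)),("Sh","top",TR(521,411)),
     ("c11","top",TR(485,330)),("c1-1","top",TR(720,445)),("c-1-1","top",TR(678,557)),("c-11","top",TR(432,440)),("c11","side",SR(111,474)),("c-11","side",SR(54,467))]
    rr=lambda q:np.ravel([proj(c,rm(q)[n],offs[c])-p for n,c,p in ob])
    g=least_squares(rr,[.35,-.3,-.4],loss="soft_l1");print("rack",np.round(g.x,4))
    for i,(n,c,p) in enumerate(ob): print(n,c,np.round(-g.fun[2*i:2*i+2],1))
    for n in("L","Sh"):print(n,np.round(rm(g.x)[n],4))
E
python3 fit.py
```

```text
x y yaw d s k bx posttop [5.701e-01 1.683e-01 1.362e-01 3.600e-02 1.390e-02 3.768e-01 5.000e-04
 2.940e-02] off [-0.6  0.   0.1  0.6 -0.  -0.1]
hole side [ 0.6 -0.1]
hole top [-0.3 -0. ]
peg side [ 0.  -0.1]
peg top [1.3 5.1]
lug side [ 0.1 -0.1]
lug top [0.1 0.3]
post side [-0.6  0.3]
post top [-0.4 -0.6]
b00 side [ 0.2 -0.2]
b10 side [-0.2 -0.4]
b01 side [-0.1  1.1]
b11 top [ 0.3 -1.1]
b10 top [-0.  -0.3]
b00 top [0.2 0.5]
b01 top [-0.3  0.5]
hole [0.5522 0.1659 0.1162]
peg [0.4988 0.1939 0.1455]
lug [0.5631 0.1309 0.1058]
post [0.5528 0.0538 0.1416]
b00 [ 0.5292 -0.0088  0.012 ]
b10 [0.658  0.0088 0.012 ]
b01 [0.4953 0.2388 0.012 ]
b11 [0.6241 0.2565 0.012 ]
rack [ 0.4798 -0.3058 -0.3791]
L side [0.2 0.2]
L top [-0.6  0.3]
Sh side [-0.1  0.9]
Sh top [-0.7  0.6]
c11 top [0.5 0. ]
c1-1 top [-0.4 -0.2]
c-1-1 top [0.4 0.1]
c-11 top [-0.3  0.3]
c11 side [-0.2 -0.5]
c-11 side [1.5 0. ]
L [ 0.4668 -0.3383  0.072 ]
Sh [ 0.4927 -0.2733  0.056 ]
```

```bash
cat > geo.py <<'E'
import numpy as np
from fit import Rf,proj,C,R
FX=np.array([.5701,.1683,0]);YAW=.1362
RF=R.from_euler("z",YAW).as_matrix()@Rf
O=FX+[0,0,.085]+RF@[0,0,.036]
F=lambda p:O+RF@np.asarray(p,float)
E
python3 - <<'E'
import cv2
from geo import *
out=[]
for n,(x,y,w,h) in dict(side=(250,155,50,50),top=(250,210,50,50)).items():
  for k in(0,.38):
    im=cv2.imread(f"pics/{n}0.png")[y:y+h,x:x+w];im=cv2.resize(im,None,fx=8,fy=8,interpolation=cv2.INTER_CUBIC)[:296]
    u=np.array([-np.cos(k),-np.sin(k),0]);pv=np.array([0,.046,0])
    for r,z,col in((0,.0245,(0,0,255)),(.03,.0245,(0,255,0)),(.03,.05,(255,0,255)),(.05,.0245,(255,255,0))):
      p=(proj(n,F(pv+u*r+[0,0,z]))-[x,y]+.5)*8-.5
      cv2.circle(im,tuple(np.int32(p.round())),4,col,1)
    out.append(im)
cv2.imwrite("pics/k.png",np.vstack([np.hstack(out[:2]),np.hstack(out[2:])]))
E
```

```text
(no output)
```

View pics/k.png

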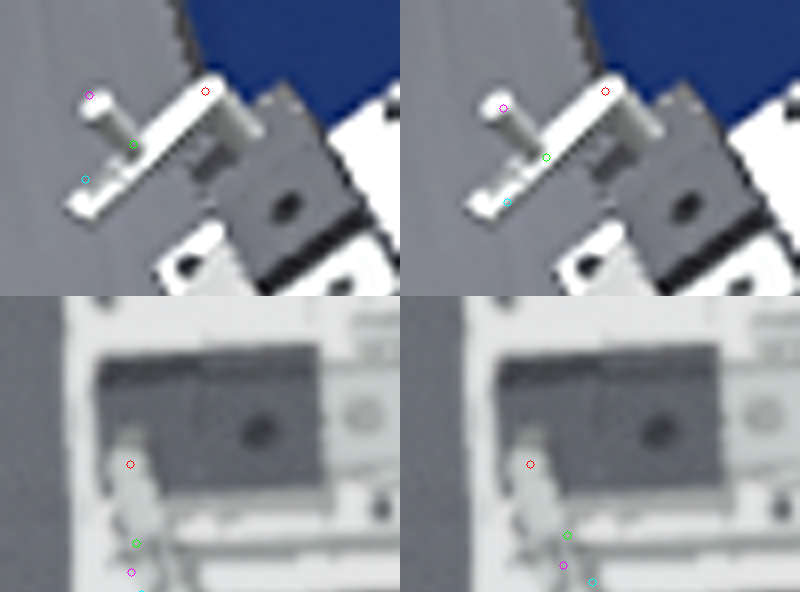

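```bash
cat >> geo.py <<'E'
from rig import robot
def tool(ydir,zdir):
    y=np.asarray(ydir,float);y/=np.linalg.norm(y);z=np.asarray(zdir,float);z=z-y*(y@z);z/=np.linalg.norm(z)
    return R.from_matrix(np.c_[np.cross(y,z),y,z]).as_quat()
fz=RF[:,2]
def QF(ang): return tool(-fz,RF@[np.cos(ang),np.sin(ang),0])   # jaws along fork x turned by ang
def st(t=""):
    s=robot.sense();print(t,"t%.1f"%s["time_s"],"fork",np.round((np.array(s["tcp_pos"])-O)@RF*1e3,1),"F",np.round(np.array(s["ft_force"])@RF,1),"op%.1f"%(s["opening"]*1e3));return s
E
python3 - <<'E'
from geo import *
rk=-.3791;L=np.array([.4668,-.3383,0])
P=lambda a:tool([0,0,-1],[np.cos(a),np.sin(a),0])
for nm,p,qs in [("post",F([0,-.111,.12]),[QF(0),QF(np.pi)]),("stop",F([0,-.075,.007]),[QF(0),QF(np.pi)]),
  ("pinup",L+[0,0,.2],[P(rk),P(rk+np.pi)]),("pin",L+[0,0,.07],[P(rk),P(rk+np.pi)]),
  ("ins",F([0,0,.13]),[QF(0),QF(np.pi)]),("ins2",F([0,0,.013]),[QF(0),QF(np.pi)]),
  ("peg",F([-.029,.04,.12]),[QF(-np.pi/4),QF(np.pi*.75)]),("pegc",F([0,.016,.04]),[QF(-np.pi/4),QF(np.pi*.75)])]:
  for q in qs: 
    j=robot.inverse_kinematics(p,q);print(nm,None if j is None else np.round(j,2))
E
```

```text
post [-0.07 -0.53  2.28  0.13  0.88 -0.26]
post [-0.07 -0.53  2.28  0.13  0.88  2.88]
stop [ 0.04 -0.26  2.26  0.08  0.62 -0.15]
stop None
pinup [-0.72 -0.02  1.84 -0.    1.32 -0.34]
pinup [-0.72 -0.02  1.84 -0.    1.32  2.8 ]
pin [-0.72  0.11  1.94 -0.    1.09 -0.34]
pin [-0.72  0.11  1.94 -0.    1.09  2.8 ]
ins [ 0.23 -0.53  2.26 -0.06  0.89  0.12]
ins None
ins2 [ 0.22 -0.25  2.25 -0.07  0.63  0.13]
ins2 None
peg [ 0.35 -0.53  2.3  -0.14  0.86  1.06]
peg [ 0.35 -0.53  2.3  -0.14  0.86 -2.08]
pegc [ 0.26 -0.31  2.25 -0.1   0.69  0.97]
pegc [ 0.26 -0.31  2.25 -0.1   0.69 -2.17]
```

```bash
python3 - <<'E'
from geo import *
import cv2
robot.move_pose(F([0,-.111,.10]),QF(0)); st("above")
print(robot.movel(F([0,-.111,.007]),vel=.12,stop_force=8)); st("down")
robot.grab(15); st("grab")
print("stop",robot.movel(F([0,-.060,.007]),vel=.04,stop_force=10)); st("end")
s=[cv2.resize(robot.get_image(n)[y:y+100,x:x+100,::-1],None,fx=4,fy=4,interpolation=cv2.INTER_CUBIC) for n,x,y in(("side",250,155),("top",245,175))]
cv2.imwrite("pics/s1.png",np.hstack(s))
E
```

```text
above t2.8 fork [   0.3 -111.6  100.1] F [-0.1 -0.5  0.3] op95.4
False
down t3.7 fork [   0.5 -111.1    7.3] F [0.8 0.9 0. ] op95.4
grab t4.9 fork [  -1.  -110.9    6.8] F [-3.1 -0.3  4.4] op13.6
stop True
end t5.9 fork [ -1.1 -72.6   6.9] F [ 0.7 -0.7  2.2] op13.6
```

View pics/s1.png

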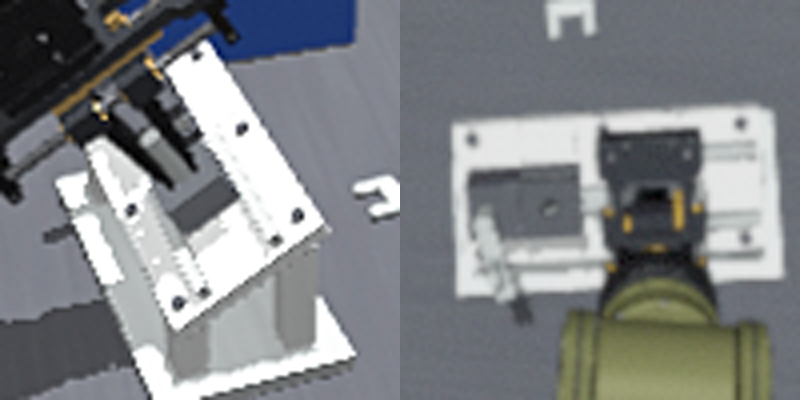

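The jaws hold the post at the right width, and the carriage moved about 38 mm before contact. I'll push once more to confirm it's at the stop, then release and fetch the long pin.

```bash
python3 - <<'E'
from geo import *
s=st();x,y,z=(np.array(s["tcp_pos"])-O)@RF
robot.grab(30);st("tight")
print("stop",robot.movel(F([x,y+.008,z]),vel=.015,stop_force=14)); st("end")
robot.let_go(); s=st("open"); x,y,z=(np.array(s["tcp_pos"])-O)@RF
robot.movel(F([x,y,.12]),vel=.2)
rk=-.3791;L=np.array([.4668,-.3383,0]);Q=tool([0,0,-1],[np.cos(rk),np.sin(rk),0])
robot.move_pose(L+[0,0,.18],Q); st()
import cv2
s=[cv2.resize(robot.get_image(n)[y:y+75,x:x+75,::-1],None,fx=5,fy=5,interpolation=cv2.INTER_CUBIC) for n,x,y in(("side",265,155),("top",255,185))]
cv2.imwrite("pics/s2.png",np.hstack(s))
E
```

```text
t6.0 fork [ -1.1 -72.6   6.8] F [2.  1.4 2.1] op13.3
tight t6.2 fork [ -1.1 -72.8   6.8] F [4.4 1.8 3.3] op13.2
stop True
end t6.5 fork [ -1.1 -72.6   6.8] F [-0.1 -2.7  3.3] op13.4
open t7.8 fork [  0.8 -72.3   7.5] F [ 0.1  0.1 -0. ] op94.8
 t10.1 fork [-100.3 -487.   131.6] F [ 0.1 -0.1  0.1] op95.0
```

View pics/s2.png

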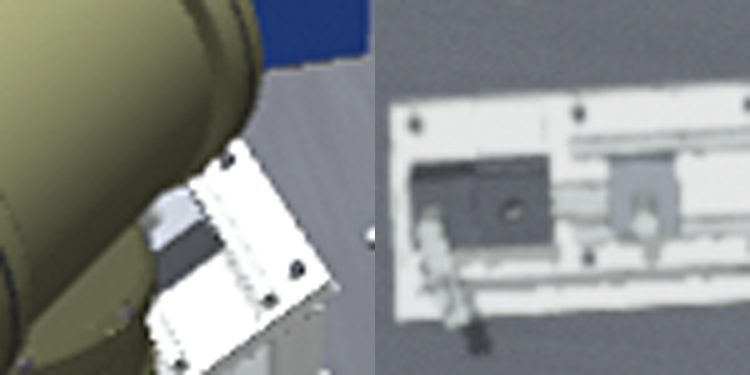

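The push confirmed the stop: 14 N with no further travel. Top view: the carriage block is next to the fork, with the lug inside it behind the hole at (513,209) in the crop. Next I'll grasp the pin in two directions to centre on it.

```bash
python3 - <<'E'
from geo import *
rk=-.3791;L=np.array([.4668,-.3383,0]);d=lambda a:np.array([np.cos(a),np.sin(a),0])
a1=rk+.85;a2=a1-np.pi/2
Q=lambda a:tool([0,0,-1],d(a))
robot.move_pose(L+[0,0,.12],Q(a1))
print(robot.movel(L+[0,0,.0695],vel=.1,stop_force=8)); p0=np.array(st("dn")["tcp_pos"])
robot.grab(10); p=np.array(st("g1")["tcp_pos"]); print("shift along jaw mm",(p-L)@d(a1)*1e3,"from open",(p-p0)@d(a1)*1e3)
L1=L+d(a1)*((p-L)@d(a1))
robot.let_go(); robot.movel(L1+[0,0,.10],vel=.15)
robot.move_pose(L1+[0,0,.10],Q(a2))
print(robot.movel(L1+[0,0,.0695],vel=.1,stop_force=8)); p0=np.array(st("dn")["tcp_pos"])
robot.grab(40); p=np.array(st("g2")["tcp_pos"]); print("shift",(p-L1)@d(a2)*1e3,(p-p0)@d(a2)*1e3, (p-L1)@d(a1)*1e3)
robot.movel([p[0],p[1],.075],vel=.03);st("lift5")
robot.movel([p[0],p[1],.20],vel=.15);st("lift")
import cv2
T=robot.sense()["tcp_pos"]; out=[]
for n in("side","top"):
    u,v=np.int32(proj(n,T));print(u,v); im=robot.get_image(n)[:,:,::-1]
    y0=max(0,min(300,v-50));x0=u-50
    out.append(cv2.resize(im[y0:y0+100,x0:x0+100],None,fx=4,fy=4,interpolation=cv2.INTER_CUBIC))
cv2.imwrite("pics/s3.png",np.hstack(out))
E
```

```text
False
dn t11.7 fork [-155.8 -488.1   36.2] F [ 0.1  0.8 -0. ] op95.3
g1 t12.9 fork [-156.  -487.9   36.1] F [-0.4  0.2  0.5] op20.4
shift along jaw mm -0.026385307741051876 from open -0.09300629455702492
False
dn t16.4 fork [-156.6 -487.5   35.6] F [-0.2 -0.5 -0.7] op94.7
g2 t17.5 fork [-156.  -487.9   36.1] F [-1.5 -0.8 -1.5] op19.9
shift -0.005340881189127226 0.4784527855467589 -0.018627813446002117
lift5 t17.9 fork [-153.  -488.    41.2] F [-0.1 -0.9 -0.8] op19.8
lift t18.9 fork [ -91.9 -487.3  148.2] F [-0.5 -0.1 -1.2] op20.0
275 325
468 269
```

View pics/s3.png

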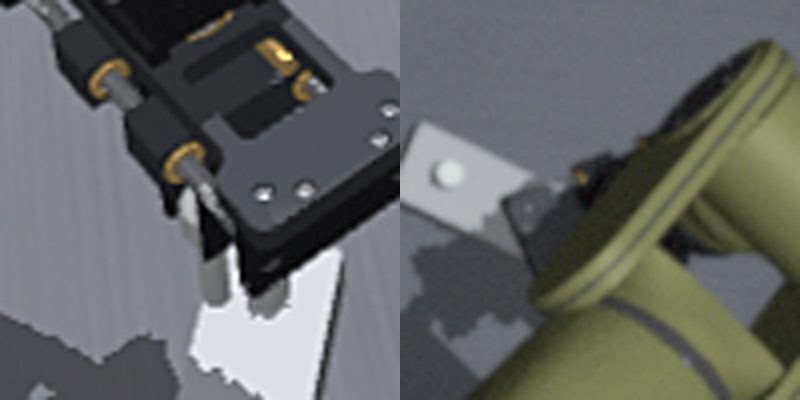

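The long pin is in the jaws (shank at (215,275) in the side crop), and the short one is still in the rack. Moving on to insertion.

```bash
cat >> geo.py <<'E'
def pos(): return (np.array(robot.sense()["tcp_pos"])-O)@RF
def go(p,vel=.05,sf=None,fix=True):   # fork-frame line with stop force
    return robot.movel(F(p),vel=vel,stop_force=sf)
E
python3 - <<'E'
from geo import *
H=.0635; X=-.0011;Y=0.
robot.move_pose(F([X,Y,H+.09]),QF(0)); st("above")
robot.movel(F([X,Y,H+.008]),vel=.15); robot.dwell(.2); p=pos(); st("near")
e=np.array([X-p[0],Y-p[1]]);print("corr mm",e*1e3)
c=np.array([X,Y])+e
hit=go([*c,H-.012],.02,6); st(f"hit {hit}")
import cv2
T=F([X,Y,.0]); out=[]
for n in("side","top"):
    u,v=np.int32(proj(n,T)); im=robot.get_image(n)[:,:,::-1]
    out.append(cv2.resize(im[v-40:v+40,u-40:u+40],None,fx=5,fy=5,interpolation=cv2.INTER_CUBIC))
cv2.imwrite("pics/s4.png",np.hstack(out))
E
```

```text
above t20.8 fork [ -0.8  -0.6 153.4] F [-0.3  0.1 -0.8] op19.7
near t21.6 fork [ 0.1  0.  72.6] F [-0.4 -0.2 -0.4] op20.2
corr mm [-1.22106005 -0.04690092]
hit False t22.8 fork [-1.7  0.  51.7] F [ 3.4  1.9 -1. ] op19.7
```

The foot went into the upper ear on the first try. Pushing on.

```bash
python3 - <<'E'
from geo import *
c=[-.0019,-.0002]
for z in (.040,.028,.0155):
    hit=go([*c,z],.025,15); s=st(f"{z} hit {hit}")
    f=np.array(s["ft_force"])@RF
    if hit: break
    c=[c[0]+np.clip(f[0]*1e-4,-4e-4,4e-4),c[1]+np.clip(f[1]*1e-4,-4e-4,4e-4)]
    print(np.round(np.array(c)*1e3,2))
E
```

```text
0.04 hit False t23.5 fork [-1.9 -0.2 39.7] F [ 4.1  2.  -3.5] op19.6
[-1.5 -0. ]
0.028 hit False t24.1 fork [-1.7  0.  27.6] F [ 4.   3.3 -3.2] op20.0
[-1.1   0.32]
0.0155 hit False t24.8 fork [-1.6  0.3 15. ] F [ 3.1  4.1 -4.1] op19.8
[-0.79  0.72]
```

```bash
python3 - <<'E'
from geo import *
hit=go([-.0008,.0006,.006],.015,18); st(f"hit {hit}")
robot.let_go(); s=st("open"); p=pos()
robot.movel(F([p[0],p[1],.09]),vel=.2)
robot.grab(20); st("closed")
# press head with the closed tips: head top at z=16 -> TCP 27
go([-.001,.0005,.034],.1); hit=go([-.001,.0005,.020],.02,18); st(f"press hit {hit}")
robot.dwell(.1); p=pos()
robot.movel(F([p[0],p[1],.12]),vel=.2); robot.let_go()
import cv2
from geo import proj
robot.move_pose(F([-.15,-.15,.2]),QF(-np.pi/4)); st()
T=F([0,0,.01]); out=[]
for n in("side","top"):
    u,v=np.int32(proj(n,T)); im=robot.get_image(n)[:,:,::-1]
    out.append(cv2.resize(im[v-40:v+40,u-40:u+40],None,fx=5,fy=5,interpolation=cv2.INTER_CUBIC))
cv2.imwrite("pics/s5.png",np.hstack(out))
E
```

```text
hit True t25.1 fork [-1.4  0.6 14.3] F [-1.1  0.5  6. ] op20.0
open t26.4 fork [-0.7  1.3 14.2] F [-0.7 -0.6  0.1] op95.2
closed t28.4 fork [-0.8  1.3 90. ] F [ 0.1 -0.5 -0.2] op0.7
press hit True t29.6 fork [-0.2  0.6 28. ] F [-1.2  0.3  7.6] op0.5Traceback (most recent call last):
  File "<stdin>", line 12, in <module>
rig.IKError: the arm cannot take that pose within its joint ranges
```

```bash
python3 - <<'E'
from geo import *
import cv2
st()
robot.grab(20)
go([-.001,.0005,.034],.15); hit=go([-.001,.0005,.015],.02,32); st(f"press hit {hit}")
go([-.001,.0005,.06],.15)
# reference: touch the ear's upper face beside the head (-y side, x free of head)
go([0,-.060,.06],.2); go([0,-.15,.12],.3); robot.let_go(); st()
T=F([0,0,.01]); out=[]
for n in("side","top"):
    u,v=np.int32(proj(n,T)); im=robot.get_image(n)[:,:,::-1]
    out.append(cv2.resize(im[v-40:v+40,u-40:u+40],None,fx=5,fy=5,interpolation=cv2.INTER_CUBIC))
cv2.imwrite("pics/s5.png",np.hstack(out))
E
```

```text
t31.8 fork [ -0.2   0.6 120. ] F [ 0.2 -0.1 -0.9] op95.3
press hit True t34.6 fork [-0.2  0.6 28. ] F [-2.4  0.8 10.6] op0.7
 t37.5 fork [   0. -150.  120.] F [-0.5 -0.1 -0.1] op95.1
```

View pics/s5.png

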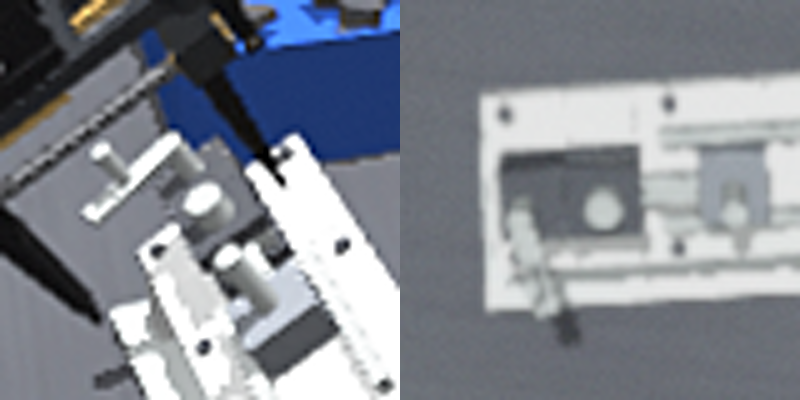

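The head sits on the fork ((207,205) side, (603,210) top), and pressing at 32 N moved it no further. The keeper is still open, peg top at about (103,152). Next, swing it.

```bash
python3 - <<'E'
from geo import *
pv=np.array([-.0008,.0465]);z=.042
P=lambda k:[pv[0]-.03*np.cos(k),pv[1]-.03*np.sin(k)]
robot.move_pose(F([*P(.2),.125]),QF(-np.pi/4)); st("above")
hit=go([*P(.2),z],.12,6); st(f"down {hit}")
if hit: raise SystemExit
robot.grab(8); s=st("grab"); p=pos()
k0=np.arctan2(pv[1]-p[1],pv[0]-p[0]);r=np.hypot(*(p[:2]-pv));print("k0",k0,"r",r)
for k in np.r_[np.linspace(k0,1.5,9)[1:],1.62,1.75]:
    hit=go([*P(k),z],.05,12); s=st(f"k{k:.2f} {hit}")
    if hit: break
E
```

```text
above t38.9 fork [-30.1  40.3 125. ] F [-0.3  0.1 -0.1] op94.9
down False t39.7 fork [-29.7  40.4  42.3] F [ 0.9 -0.3  1.2] op95.2
grab t41.0 fork [-30.5  40.6  42. ] F [-1.4  1.   1.6] op9.5
k0 0.19625818466088296 r 0.030296747095456628
k0.36 False t41.2 fork [-29.7  35.9  41.8] F [-3.9  1.2  4. ] op9.9
k0.52 False t41.5 fork [-27.9  31.3  41.8] F [-3.   0.2  5. ] op9.9
k0.69 False t41.8 fork [-25.1  27.2  41.7] F [-3.5 -1.1  4.1] op9.6
k0.85 False t42.0 fork [-21.5  23.7  41.6] F [-3.3 -1.2  1.2] op9.8
k1.01 False t42.2 fork [-17.3  20.8  41.6] F [-2.2 -2.2 -1.8] op9.7
k1.17 False t42.5 fork [-12.5  18.6  41.7] F [-1.2 -0.5 -5. ] op9.8
k1.34 False t42.8 fork [-7.4 17.2 41.8] F [-0.7 -1.2 -6.7] op9.2
k1.50 False t43.0 fork [-2.3 16.6 42. ] F [ 0.1  0.1 -6.9] op9.7
k1.62 False t43.2 fork [-1.2 16.6 41.8] F [-8.   0.1  2.1] op9.6
k1.75 False t43.5 fork [ 0.1 17.7 41.3] F [-13.2   3.3   6.7] op9.5
```

```bash
python3 - <<'E'
from geo import *
import cv2
robot.let_go(); st("open"); p=pos()
robot.movel(F([*p[:2],.12]),vel=.2)
go([-.045,.017,.12],.2); robot.grab(20)
robot.movel(F([-.045,.017,.044]),vel=.15)
print(go([-.005,.017,.044],.03,10)); st("push")
go([-.045,.017,.044],.15); go([-.045,.017,.12],.2); go([0,-.16,.13],.3); robot.let_go(); st()
T=F([0,0,.01]); out=[]
for n in("side","top"):
    u,v=np.int32(proj(n,T)); im=robot.get_image(n)[:,:,::-1]
    out.append(cv2.resize(im[v-40:v+40,u-40:u+40],None,fx=5,fy=5,interpolation=cv2.INTER_CUBIC))
cv2.imwrite("pics/s6.png",np.hstack(out))
E
```

```text
open t44.9 fork [ 4.5 17.  42. ] F [0.8 0.4 0.3] op95.0
True
push t49.0 fork [-18.6  17.2  43.3] F [-1.2  1.7  0.2] op0.7
 t52.1 fork [   0. -160.  130.] F [ 0.4 -1.1  0.4] op94.9
```

View pics/s6.png

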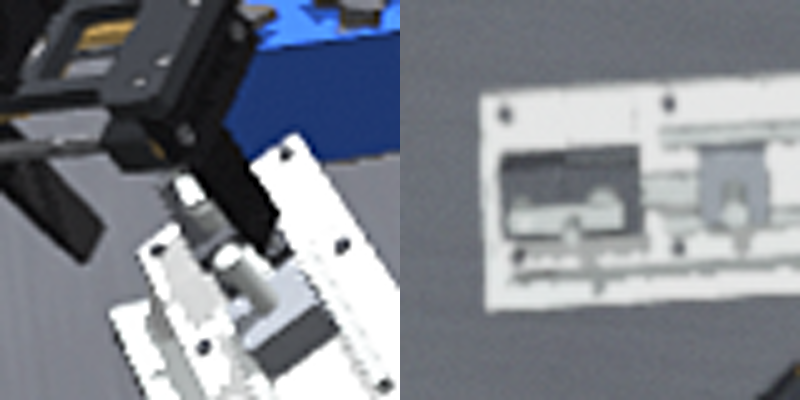

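Top view: the keeper arm lies straight along the slide, over the pin's head, and the jaws are clear. Handing in.

```bash
python3 -c "
from geo import *
robot.close_job(); st()"
```

```text
the job is handed in; nothing more can be done
the job is handed in; nothing more can be done
```

The job is done and handed in, with about 52 s of the 72 s used by the last reading before hand-in.

- **Carriage:** I slid it by its post until it met its stop. A second push at 14 N moved it no further.
- **Long pin:** I took it from the rack and pushed it through fork and lug until the head came down. Pressing the head again at 18 N and then 32 N found it at the same height. That height was about 1 mm above my camera estimate, and the grip height at seating was high by about the same. I read this as a bias in my estimate, but I did not touch the fork face to confirm it.
- **Keeper:** I swung it by its peg until the stop resisted (about 13 N). A separate 10 N push met firm resistance, and the last top picture shows the arm straight over the pin's head. The gripper hid the head in the side picture.
- **Left alone:** The short pin was still in the rack when I lifted the long one. I never moved to the wrench or the can. I did not photograph any of them at the end.

The pin went in 1 to 2 mm to the downhill side of my camera estimate, in the same direction the post grip had shown. Side forces during insertion stayed around 4 N.

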